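# Clamp the jam jar in its holder with the cam lever

## Robot

A 6-joint arm with a two-finger parallel gripper is mounted at the origin on a cart in front of the work surface, level with it; the furniture and walls round the work are solid. World frame = base frame: x ahead of the robot, y to its left, z up, the work surface at z = 0. Lengths are in m, angles in rad, forces in N, time in s.
With the tool pointing down it reaches from about 0.35 to 0.975 m from the base axis. Payload 4.9 kg.
Tool frame: the origin (TCP) lies midway between the tips of the shut fingers; the grasp point (between the pads) lies 19 mm behind it; z points along the fingers, y is the line along which they close (so a half turn about z gives the same grasp; the last joint's range is limited). The gripper opens to 85 mm and grips with 20 to 120 N. Pads are 22 mm wide; open, the fingers measure 114 mm over their backs; the gripper's body (76 mm by 85 mm) begins 54 mm behind the grasp point. The pads swing forward as they close: fully open they stand 13 mm farther back than shut.
Start: joints at [-1.431, 0.053, 1.613, -0, 1.476, -0.119], TCP at [0.16, -0.604, 0.231] pointing down, gripper open.
Joint ranges: [-3.01, 3.01], [-1.01, 2.22], [0.06, 2.58], [-1.02, 4.17], [0.09, 2.62], [-3.14, 3.14]. Speed limits (rad/s): [2.57, 2.57, 3.14, 3.14, 3.14, 3.14].

## Interface

Orientations are given as a unit quaternion [w, x, y, z].
In Python, from plant import manip gives the robot as it stands.
- The arm moves only by the tool move_arm, never from a script. Its argument "increments" is one flat list of numbers, 5 for each row, row after row: the shift along the tool's x, y, z in mm, then the turn about the tool's z in rad, then the opening, from 0 (shut) to 1 (fully open). In form: [tx, ty, tz, spin, jaw, tx, ty, tz, spin, jaw, ...]. A call has 1 to 8 rows; each row shifts and turns the commanded pose from where the row before left it, along the tool's axes as they then stand; what a row does not reach is not made up. A row lasts 1/12 s, in which the tool goes at most 41.7 mm and 7.16 degrees, less where a joint would pass 70% of its speed; a pose out of reach is approached as far as the arm can. A call with a gripper value outside its range is refused whole. The fingers move at their own pace and stop on an object; the grip force is fixed at half the most. Time passes only in rows, so rows that do not move let the fingers close. It gives the time, the measured TCP pose, the force, the opening and the grip force at its end, in the units of the state.
- manip.state(): the state, without advancing time (a new reading comes with each control period).
- manip.grab_frame(name): name is "side" or "top"; returns a dict with "image" (400x640x3 uint8, blue, green, red), "fov_y" (degrees; the focal length in pixels is half the picture's height over the tangent of half this angle, whatever the lens; pixels are square), "cx", "cy" (the principal point, pixels), "k1" (the pictures are not rectified: a ray, as slopes to the right and down, at radius r is drawn at 1 + k1 r^2 times it, then the intrinsics apply), "eye" and "rotation" of the camera in the world. Camera axes: x right, y down, z forward; pixel columns grow to the right and rows downward; lengths in m; the calibration is good to about 2 mm. A picture is of the moment at which its call begins. There is no depth.
- manip.job_done(): hands the job in; it is judged then, once.
The state is a dict: "time": time; "joint_pos": joint angles; "joint_vel": joint speeds; "joint_efforts": joint torques, N m; "tool_pos": TCP position; "tool_rot": TCP orientation; "contact_force": force on the tool from outside, world axes, zero at the start; "ft_torque": the same for the moment, N m; "gripper_width": opening from 0.0 (shut) to 1.0 (fully open); "grasp_force": force on a finger pad.
Only numpy, scipy, OpenCV 4.12 (cv2) and the standard library are available. Lean on these libraries where they do the work, as an engineer would, in place of code of your own. Each camera call takes 0.05 s, during which the arm holds its last target. There are 200 camera calls.

## Task

Clamp the jam jar in its wooden holder so that its lid can be unscrewed: turn that holder's cam lever anticlockwise (seen from above) just until the jar is pinched and the sprung pad behind it is pushed back about half of its travel. Do not overrun and drive the pad up against its bracket, not even for a moment. Leave the lever of the other holder, the one with the tin, as it is, and let go of everything at the end.

Things in the scene. Friction and masses are not known exactly. Their poses are not given: they have to be found in the camera images.
- jam_jar: Glass jam jar with pale lid, 68 mm wide, 84 tall, loose on one of two like holders: wooden boards 225 x 110 x 18 mm, long side roughly along x (yaw to 0.15 rad), side by side; the other carries a short tin. Origin: centre of underside. From the robot outward: lever with eccentric disc, sliding jaw (top at z 58 mm), jar, sprung pad, steel bracket. The jaw slides straight away from the robot.
- jar_pivot (a point): On the upright turning axis of the jam jar holder's lever, 75 mm above the worktop; its x axis is the holder's long axis, away from the robot. Turned anticlockwise by t (0 to 1.9 rad; 0 to 0.15 at the start) the disc pushes the jaw 19*t mm. At t = 0 jaw, jar and pad have 7 to 26 mm of free gap in all, new each time. Stiff: 3 N at the knob, up to 6 N clamped; stays where left.
- jar_knob (a point): Middle of the upright round black knob on that lever's end, 18 mm across, from 51 to 95 mm above the worktop, this point at 75 mm. It is 95 mm from the pivot; below it the flat steel lever, 16 mm wide, top 51 mm above the worktop. At t = 0 it lies 80 deg anticlockwise of the holder's x axis (to the left). The jar is well clamped at a t of about 0.7 to 1.8 rad.
- jar_pad (a joint): How far the sprung V-shaped pad behind the jam jar is pushed back towards its bracket, in m: 0 at rest (16 mm of air between pad and bracket), 0.008 half-way, 0.016 hard against the bracket. Spring 500 N/m, 1 N at rest. Once the gap is taken up, each 0.1 rad of lever pushes it about 2 mm.
- jar_pad_face (a point): Middle of the face of that pad, where the jar meets it, 39 mm above the worktop; it moves with the pad. When the jar is pushed against the pad, its axis is 31 to 34 mm from this point.
- tin_knob (a point): The same knob, same size, on the lever of the other holder, the one with the short tin (75 mm across, 58 mm tall). To be left alone. The jam jar's holder may be the left or the right one.
Mind the look-alikes: they are no part of the job. Leave any green or purple look-alike of the jam_jar alone.

How it is judged:
By the outcome, as a careful person would: the job done as asked, in the order asked, and still so for the second after the job is handed in, with the robot touching nothing.
It also fails if it takes over 43 s, if anything falls off the work surface, if the arm or the gripper's body presses on something with over 40 N, if the wrist force passes 120 N, or if a joint passes its speed limit or range.

## Working session

There is one attempt and no reset: what is moved stays moved. The work goes in short steps, Python scripts to look and compute and a tool call to move; the robot and the scene stay as the last step left them, time stands still between calls to the robot, and variables do not carry over. Pictures are saved under pics/ and viewed, at most 10 in all, crops included, and the job is handed in when it is done.

Besides the shell and the picture viewer there is one more tool, called as a command line: name --argument value ..., lists and objects as JSON in quotes. move_arm: Moves the arm, as the interface text tells. Its arguments: {"type":"object","properties":{"increments":{"type":"array"}},"required":["increments"]}

```bash
mkdir -p pics
cat > h.py <<'E'
import numpy as np, cv2
from plant import manip
def grab(n,fn=None):
    f=manip.grab_frame(n)
    if fn: cv2.imwrite('pics/'+fn,f['image'])
    return f
def K(f):
    F=200/np.tan(np.radians(f['fov_y'])/2); return F
def ray(f,u,v):
    F=K(f); d=np.array([(u-f['cx'])/F,(v-f['cy'])/F]); p=d.copy()
    for _ in range(30): p=d/(1+f['k1']*(p@p))
    r=np.array(f['rotation'])@np.array([p[0],p[1],1]); return np.array(f['eye']),r/np.linalg.norm(r)
def atz(f,u,v,z):
    e,r=ray(f,u,v); return e+r*(z-e[2])/r[2]
def proj(f,P):
    c=np.array(f['rotation']).T@(np.array(P)-np.array(f['eye'])); p=c[:2]/c[2]; p=p*(1+f['k1']*(p@p)); return p*K(f)+[f['cx'],f['cy']]
def tri(f,a,g,b):
    e1,r1=ray(f,*a); e2,r2=ray(g,*b); s=np.linalg.lstsq(np.c_[r1,-r2],e2-e1,rcond=None)[0]
    p,q=e1+s[0]*r1,e2+s[1]*r2; return (p+q)/2,np.linalg.norm(p-q)
E
python3 - <<'E'
from h import *
import pickle
for n in('top','side'):
    f=grab(n,n+'0.png'); pickle.dump(f,open(n+'0.pkl','wb')); print(n,{k:v for k,v in f.items() if k!='image'})
print(manip.state())
E
```

```text
top {'fov_y': 57.49939375240814, 'cx': 321.3907882521197, 'cy': 202.75064275735, 'k1': -0.05799364071346435, 'eye': array([0.44982117, 0.27096301, 0.91626136]), 'rotation': array([ 0.03198359, -0.69930767,  0.7136547 , -0.02535348])}
side {'fov_y': 54.87583999976446, 'cx': 311.7555785123443, 'cy': 196.89286986387168, 'k1': -0.06406974580126111, 'eye': array([0.1479447 , 0.87196361, 0.56406244]), 'rotation': array([ 0.13279919, -0.23421502,  0.85002952, -0.45272234])}
{'time': 0.1, 'joint_pos': array([-1.43097020e+00,  5.32971765e-02,  1.61416722e+00,  7.02299150e-06,
        1.47597639e+00, -1.18973525e-01]), 'joint_vel': array([ 0.00093522, -0.00108105, -0.00292736, -0.00020863,  0.00061313,
       -0.0009094 ]), 'joint_efforts': array([-3.52496545e-04, -3.94904995e+01, -3.71365070e+01, -1.36366102e-04,
        3.96597301e-03,  7.18234389e-06]), 'tool_pos': array([ 0.15988975, -0.60362163,  0.23017573]), 'tool_rot': array([-9.24055554e-04,  9.91639138e-01,  1.29038622e-01, -6.13922765e-06]), 'contact_force': array([-0.02162785, -0.10781699,  0.01196564]), 'ft_torque': array([-0.01676621,  0.02818294,  0.02889926]), 'grasp_force': 0.0, 'gripper_width': 1.0011023408049964}
```

View pics/top0.png

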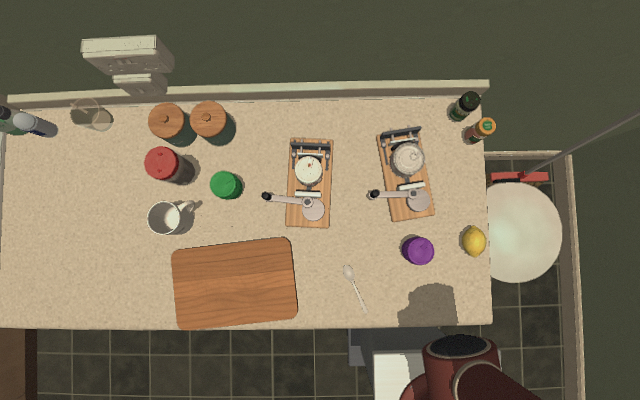

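View pics/side0.png

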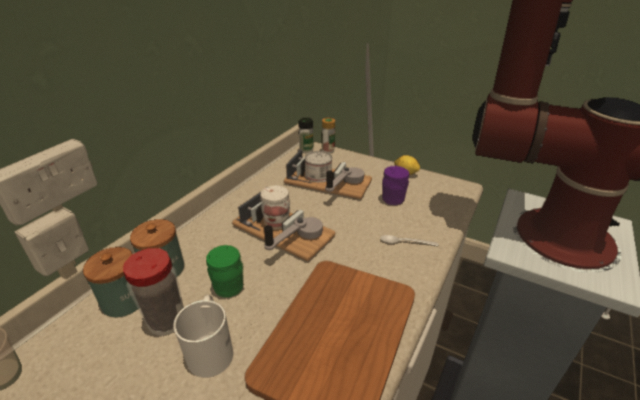

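The top view shows a holder at (309,185) with a pale-lidded object at (309,170) and knob (266,196). A second holder at (405,175) carries a grey, shorter object at (408,158), with knob (374,195). The look-alikes are green (226,185) and purple (419,250). In the side view the pale-lidded one, at (275,200), stands taller. I'll check this in a close crop.

Run:
```python
s=open('h.py').read()
s=s.replace("    if fn:","    f['rotation']=Rotation.from_quat(np.roll(f['rotation'],-1)).as_matrix()\n    if fn:").replace("import numpy as np, cv2","import numpy as np, cv2\nfrom scipy.spatial.transform import Rotation")
open('h.py','w').write(s)
from h import *
t=grab('top');s=grab('side')
a=cv2.resize(t['image'][120:240,250:450],(800,480),interpolation=cv2.INTER_CUBIC)[:,:]
b=t['image'][130:235,255:345]; c=s['image'][175:260,225:345]
cv2.imwrite('pics/c1.png',np.hstack([cv2.resize(b,(450,525),interpolation=cv2.INTER_CUBIC),cv2.copyMakeBorder(cv2.resize(c,(350,248),interpolation=cv2.INTER_CUBIC),0,277,0,0,cv2.BORDER_CONSTANT)]))
cv2.imwrite('pics/c2.png',cv2.resize(s['image'][175:260,225:345],(800,567),interpolation=cv2.INTER_CUBIC))
```

```text
(no output)
```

View pics/c1.png

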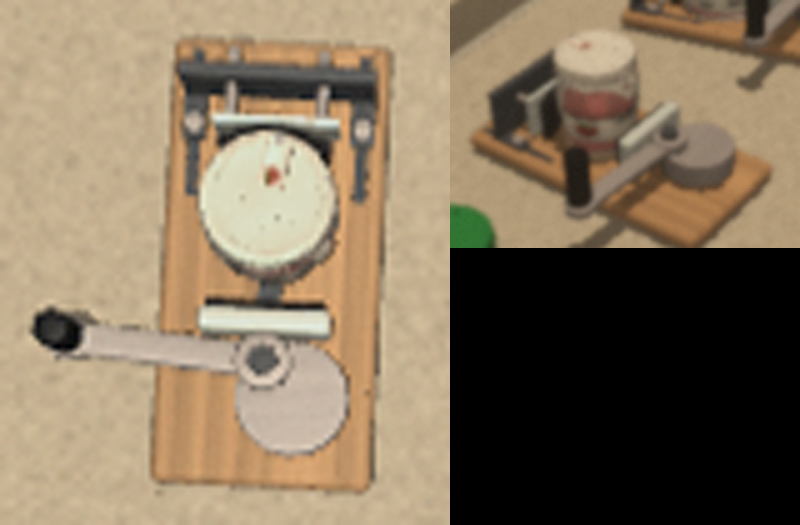

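View pics/c2.png

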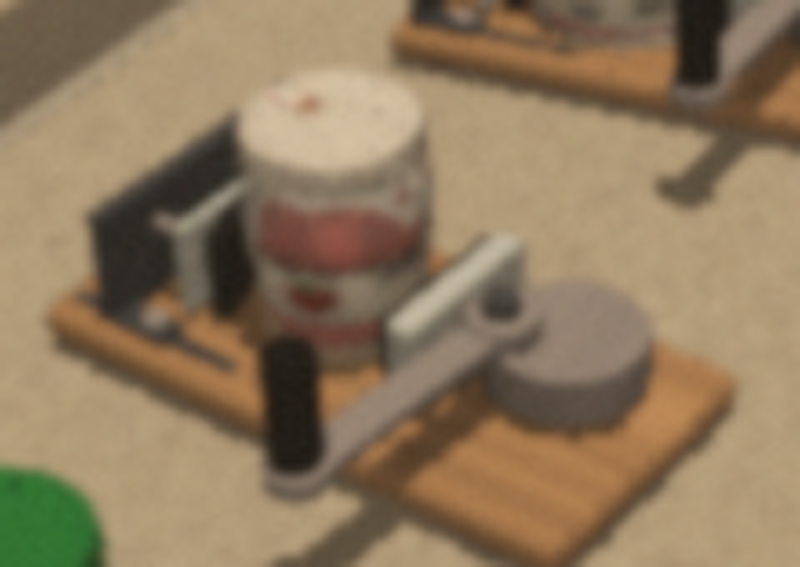

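The crops confirm it: the left holder carries the tall jar with the pale lid (top crop (270,200)). The knob is at top crop (55,328) and side crop (290,345–468), the hub is at top crop (263,360) and the pad's white plate is at top crop (278,124).

Run:
```python
from h import *
t=grab('top');s=grab('side')
T=lambda x,y:(255+(x+.5)/5-.5,130+(y+.5)/5-.5)
S=lambda x,y:(225+(x+.5)/6.667-.5,175+(y+.5)/6.667-.5)
p=lambda *a:print(*[np.round(x,4) if not isinstance(x,str) else x for x in a])
p('knobtop tri',*tri(t,T(52,327),s,S(289,350)))
p('knob top@95',atz(t,*T(52,327),.095), 'side knob mid@75',atz(s,*S(291,408),.075),'side top@95',atz(s,*S(289,350),.095))
p('hub tri',*tri(t,T(263,360),s,S(505,315)))
p('lid tri',*tri(t,T(268,197),s,S(335,120)))
p('lid@84',atz(t,*T(268,197),.084))
for n,c in dict(fl=(178,40),fr=(392,48),nr=(370,490),nl=(153,482)).items(): p(n,atz(t,*T(*c),.018))
for n,c in dict(pl=(215,132),pr=(338,135),jl=(202,304),jr=(330,307),padbackl=(213,115),padbackr=(340,122),brfl=(180,82),brfr=(375,92)).items(): p(n,atz(t,*T(*c),.058))
```

```text
knobtop tri [0.538  0.4066 0.0931] 0.0019
knob top@95 [0.537  0.4057 0.095 ] side knob mid@75 [0.5366 0.4114 0.075 ] side top@95 [0.5373 0.4088 0.095 ]
hub tri [0.5243 0.3125 0.0493] 0.001
lid tri [0.5937 0.3064 0.1   ] 0.0004
lid@84 [0.5964 0.307  0.084 ]
fl [0.689  0.3539 0.018 ]
fr [0.6824 0.2463 0.018 ]
nr [0.4613 0.2622 0.018 ]
nl [0.4673 0.369  0.018 ]
pl [0.633 0.333 0.058]
pr [0.6302 0.2742 0.058 ]
jl [0.5503 0.3403 0.058 ]
jr [0.5476 0.2796 0.058 ]
padbackl [0.6413 0.3338 0.058 ]
padbackr [0.6365 0.2731 0.058 ]
brfl [0.6578 0.3495 0.058 ]
brfr [0.6507 0.2561 0.058 ]
```

The jar's holder is the left one, yawed about −0.065. Its pivot is near (0.524, 0.3125), its knob near (0.537, 0.4075) and t is about 0.1. I estimate about 16 mm of gap left, so half travel should come near t of 1.37. I'll cage the knob loosely with the fingers on its tangential sides and drive it along the arc. First I move across, clear of everything.

move_arm --increments '[29.5,-28,0,0,0.4,29.5,-28,0,0,0.4,29.5,-28,0,0,0.4,29.5,-28,0,0,0.4,29.5,-28,0,0,0.4,29.5,-28,0,0,0.4,29.5,-28,0,0,0.4,29.5,-28,0,0,0.4]'

```text
time: 0.97
tool_pos: [0.3313, -0.3255, 0.2314]
tool_rot: [0.0, 0.992, 0.129, 0.0]
contact_force: [0.6, 1.1, 0.4]
gripper_width: 0.404
grasp_force: 0.0
```

move_arm --increments '[29.5,-28,0,0,0.4,29.5,-28,0,0,0.4,29.5,-28,0,0,0.4,29.5,-28,0,0,0.4,29.5,-28,0,0,0.4,29.5,-28,0,0,0.4,29.5,-28,0,0,0.4,29.5,-28,0,0,0.4]'

```text
time: 1.63
tool_pos: [0.5023, -0.0482, 0.2316]
tool_rot: [0.0, 0.992, 0.129, 0.0]
contact_force: [1.5, -0.5, -0.3]
gripper_width: 0.399
grasp_force: 0.0
```

move_arm --increments '[0,0,0,-0.12,0.4,0,0,0,-0.12,0.4,0,0,0,-0.12,0.4,0,0,0,-0.12,0.4,0,0,0,-0.12,0.4,0,0,0,-0.12,0.4,0,0,0,-0.12,0.4,0,0,0,-0.12,0.4]'

```text
time: 2.3
tool_pos: [0.5015, -0.0502, 0.2313]
tool_rot: [-0.0, 0.818, 0.575, -0.0]
contact_force: [-0.1, 0.7, 0.1]
gripper_width: 0.403
grasp_force: 0.0
```

move_arm --increments '[0,0,0,-0.1065,0.4,0,0,0,-0.1065,0.4,38.2,-2.1,0,0,0.4,38.2,-2.1,0,0,0.4,38.2,-2.1,0,0,0.4,38.2,-2.1,0,0,0.4,38.2,-2.1,0,0,0.4,38.2,-2.1,0,0,0.4]'

```text
time: 2.97
tool_pos: [0.5207, 0.1803, 0.2315]
tool_rot: [0.0, 0.755, 0.656, 0.0]
contact_force: [0.1, -0.4, 0.3]
gripper_width: 0.4
grasp_force: 0.0
```

move_arm --increments '[38.2,-2.1,0,0,0.4,38.2,-2.1,0,0,0.4,38.2,-2.1,0,0,0.4,38.2,-2.1,0,0,0.4,38.2,-2.1,0,0,0.4,38.2,-2.1,0,0,0.4,0,0,0,0,0.4,0,0,20,0,0.4]'

```text
time: 3.63
tool_pos: [0.5418, 0.4106, 0.2156]
tool_rot: [0.001, 0.753, 0.657, 0.004]
contact_force: [0.5, -0.4, 0.9]
gripper_width: 0.401
grasp_force: 0.0
```

Run:
```python
from h import *
t=grab('top');s=grab('side')
print(manip.state()['tool_pos'])
a=cv2.resize(t['image'][100:260,200:360],(400,400),interpolation=cv2.INTER_CUBIC)
b=cv2.resize(s['image'][100:260,200:360],(400,400),interpolation=cv2.INTER_CUBIC)
cv2.imwrite('pics/d1.png',np.hstack([a,b]))
```

```text
[0.5385028  0.40676918 0.20761099]
```

View pics/d1.png

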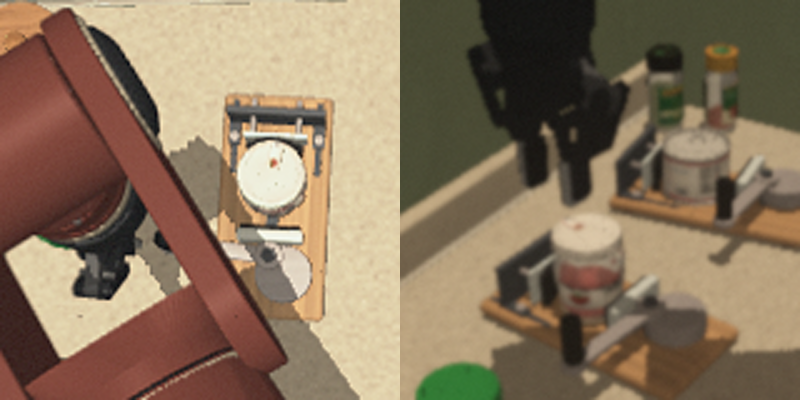

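The gripper (side crop (540,190)) hangs above the knob (572,340). The top view still sees pad and jar at (272,135–175). Descending.

move_arm --increments '[0,0,25,0,0.4,0,0,25,0,0.4,0,0,25,0,0.4,0,0,20,0,0.4,0,0,10,0,0.4,0,0,10,0,0.4,0,0,10,0,0.4,0,0,0,0,0.4]'

```text
time: 4.4
tool_pos: [0.5396, 0.4066, 0.0848]
tool_rot: [-0.0, 0.755, 0.656, -0.001]
contact_force: [-0.1, -0.5, -0.9]
gripper_width: 0.4
grasp_force: 0.0
```

Run:
```python
from h import *
s=grab('side');t=grab('top','t1.png')
st=manip.state();print(st['tool_pos'],st['contact_force'])
a=cv2.resize(t['image'][130:240,250:360],(400,400),interpolation=cv2.INTER_CUBIC)
b=cv2.resize(s['image'][170:270,220:320],(400,400),interpolation=cv2.INTER_CUBIC)
cv2.imwrite('pics/d2.png',np.hstack([a,b]))
```

```text
[0.54053902 0.40731367 0.08702079] [ 0.30077557 -0.82347684  0.17827504]
```

View pics/d2.png

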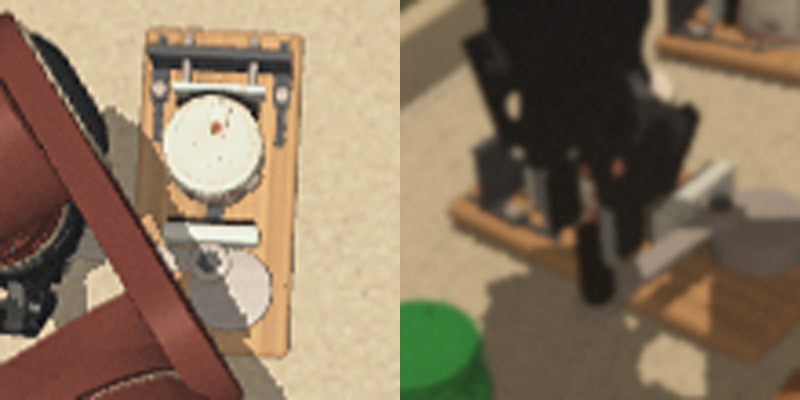

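move_arm --increments '[0,0,15,0,0.4,0,0,14,0,0.4,0,0,0,0,0.4,-0.3,-4.8,0,-0.05,0.4,-0.3,-4.8,0,-0.05,0.4,-0.3,-4.8,0,-0.05,0.4,-0.3,-4.8,0,-0.05,0.4,0,0,0,0,0.4]'

```text
time: 5.17
tool_pos: [0.5204, 0.4072, 0.0566]
tool_rot: [-0.0, 0.685, 0.729, -0.0]
contact_force: [0.4, 0.0, -0.8]
gripper_width: 0.399
grasp_force: 0.1
```

move_arm --increments '[-0.3,-4.8,0,-0.05,0.4,-0.3,-4.8,0,-0.05,0.4,-0.3,-4.8,0,-0.05,0.4,-0.3,-4.8,0,-0.05,0.4,-0.3,-4.8,0,-0.05,0.4,-0.3,-4.8,0,-0.05,0.4,0,0,0,0,0.4]'

```text
time: 5.75
tool_pos: [0.4929, 0.4006, 0.0575]
tool_rot: [-0.0, 0.569, 0.823, 0.001]
contact_force: [0.6, 1.0, -0.1]
gripper_width: 0.4
grasp_force: 0.5
```

Run:
```python
from h import *
s=grab('side','s2.png');t=grab('top','t2.png')
st=manip.state();p=st['tool_pos'];print(p,st['tool_rot'],st['contact_force'],np.hypot(p[0]-.524,p[1]-.3125),np.arctan2(p[1]-.3125,p[0]-.524))
a=cv2.resize(t['image'][130:240,250:360],(400,400),interpolation=cv2.INTER_CUBIC)
b=cv2.resize(s['image'][170:270,220:320],(400,400),interpolation=cv2.INTER_CUBIC)
cv2.imwrite('pics/d3.png',np.hstack([a,b]))
```

```text
[0.49312862 0.40018157 0.05742837] [-5.00680156e-06  5.69441272e-01  8.22032007e-01 -1.30797419e-04] [0.2606183  0.97114705 0.35242983] 0.09295751316623095 1.9093275081656016
```

View pics/d3.png

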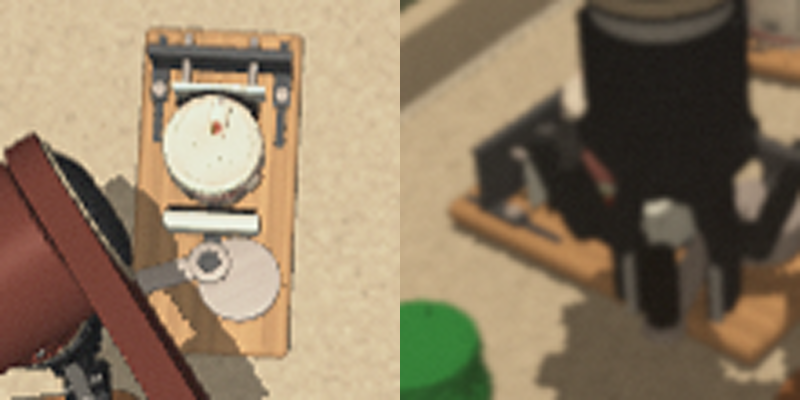

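The lever follows: its jaw moved about 8 mm (top crop y 235 to 218) and the jar and pad have not moved. Next I build a rectified tracker in mm for the jaw, lid and pad.

```bash
cat > trk.py <<'E'
from h import *
yaw=-.065; P0=np.array([.524,.3125])
ex=np.array([np.cos(yaw),np.sin(yaw)]); ey=np.array([-ex[1],ex[0]])
def rect(f,img,z=.058,x=(.0,.16),y=(-.045,.045),s=.00025):
    X=np.arange(*x,s);Y=np.arange(y[1],y[0],-s)
    uv=np.array([[proj(f,[*(P0+a*ex+b*ey),z]) for b in Y] for a in X],np.float32)
    return cv2.remap(cv2.cvtColor(img,cv2.COLOR_BGR2GRAY).astype(np.float32),uv[...,0],uv[...,1],cv2.INTER_CUBIC),X*1e3,Y*1e3
def edges(g,X,lo,hi,n=5):   # strongest gradient peaks (mm, strength)
    d=cv2.GaussianBlur(np.gradient(g),(1,9),0).ravel(); m=(X>lo)&(X<hi)
    k=[i for i in range(1,len(X)-1) if m[i] and abs(d[i])>abs(d[i-1]) and abs(d[i])>=abs(d[i+1]) and abs(d[i])>1]
    out=[]
    for i in k:
        w=slice(i-4,i+5); out.append((round(float((X[w]*abs(d[w])).sum()/abs(d[w]).sum()),2),round(float(d[i]),1)))
    return out
def report(f,img):
    r,X,Y=rect(f,img)
    for n,b,lo,hi in(('jaw',(-20,20),15,50),('padL',(21,28),85,150),('padR',(-30,-23),85,150)):
        m=(Y>b[0])&(Y<b[1]); print(n,edges(r[:,m].mean(1),X,lo,hi))
    r2,X,Y=rect(f,img,z=.102,x=(.03,.13)); m=abs(Y)<8
    print('lid',[e for e in edges(r2[:,m].mean(1),X,30,125) if abs(e[1])>2])
    return r
E
python3 - <<'E'
from trk import *
f=grab('top')
ims=[cv2.imread('pics/'+n) for n in('top0.png','t1.png','t2.png')]+[f['image']]
R=[]
for i in ims: print('--');R.append(report(f,i))
cv2.imwrite('pics/r.png',cv2.resize(np.hstack([R[0],R[2]]),None,fx=.9,fy=.9))
E
```

```text
--
jaw [(23.5, -14.1), (27.76, 7.5), (36.01, -1.5), (46.51, 5.1)]
padL [(98.08, -4.3), (100.75, -7.8), (106.46, 2.5), (112.73, 9.4), (116.74, -6.9), (125.28, -5.6), (128.42, 1.2), (130.77, -1.4), (135.7, 3.6), (138.2, -1.2), (142.52, 3.9)]
padR [(85.75, -1.4), (88.99, 1.0), (93.3, -5.3), (94.98, -6.7), (105.04, 1.8), (112.5, 9.8), (116.27, -7.9), (125.01, -4.4), (128.0, 1.9), (130.78, -3.3), (135.25, 3.9), (138.34, -1.0), (143.23, 4.0)]
lid [(37.51, 5.4), (39.71, 5.3), (74.81, -2.3), (76.22, -2.5), (82.99, 3.1), (99.95, -13.6), (103.29, 14.6), (107.5, -9.3), (110.02, 2.9), (114.74, -8.3), (124.73, 3.8)]
--
jaw [(23.71, -15.0), (27.76, 8.1), (35.52, -1.8), (38.92, -1.5), (46.5, 5.1)]
padL [(95.59, -1.0), (98.35, -4.2), (100.77, -9.0), (106.46, 3.0), (112.48, 9.3), (116.78, -6.0), (122.75, -1.2), (125.28, -6.5), (128.44, 1.5), (130.79, -1.6), (135.7, 4.0), (138.22, -1.4), (142.52, 4.2)]
padR [(85.77, -1.3), (94.97, -7.5), (105.29, 1.8), (106.38, 1.8), (112.24, 9.4), (116.29, -7.1), (125.01, -5.0), (128.0, 2.0), (130.99, -3.7), (135.26, 4.7), (138.11, -1.4), (143.48, 4.3)]
lid [(37.52, 
[... 858 characters left out ...]
), (46.27, 5.1)]
padL [(95.62, -1.1), (98.34, -4.3), (100.76, -8.7), (106.46, 2.6), (112.5, 9.3), (116.77, -6.3), (125.28, -6.3), (128.43, 1.4), (130.61, -1.7), (135.71, 3.8), (138.18, -1.1), (142.53, 4.1), (148.05, -1.1)]
padR [(85.98, -1.4), (94.97, -7.3), (102.02, 1.0), (105.31, 1.8), (106.4, 1.8), (112.26, 9.4), (116.28, -7.3), (125.01, -4.8), (128.0, 2.1), (130.99, -3.7), (135.25, 4.5), (138.11, -1.4), (143.46, 4.3)]
lid [(37.53, 5.9), (39.44, 5.4), (76.25, -2.6), (82.95, 3.1), (99.95, -14.7), (103.28, 15.8), (107.49, -9.4), (110.03, 3.0), (114.74, -9.1), (124.73, 4.2)][ WARN:0@34.718] global loadsave.cpp:1063 imwrite_ Unsupported depth image for selected encoder is fallbacked to CV_8U.
```

View pics/r.png

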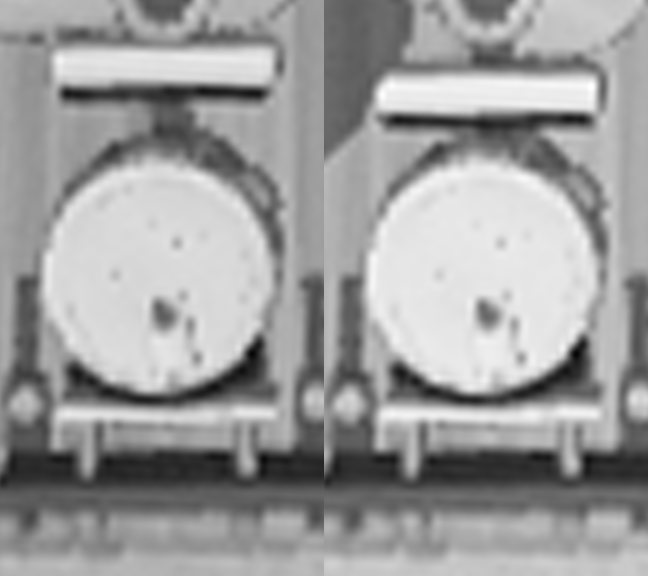

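move_arm --increments '[-0.2,-4.8,0,-0.05,0.4,-0.2,-4.8,0,-0.05,0.4,-0.2,-4.8,0,-0.05,0.4,-0.2,-4.8,0,-0.05,0.4,-0.2,-4.8,0,-0.05,0.4,-0.2,-4.8,0,-0.05,0.4,0,0,0,0,0.4]'

```text
time: 6.48
tool_pos: [0.4681, 0.386, 0.0574]
tool_rot: [-0.0, 0.44, 0.898, 0.0]
contact_force: [1.1, 2.3, 0.5]
gripper_width: 0.401
grasp_force: 0.7
```

```bash
cat > m.py <<'E'
from trk import *
f=grab('top'); cv2.imwrite('pics/last.png',f['image']); r,X,Y=rect(f,f['image'])
def near(b,lo,hi,sg):
    m=(Y>b[0])&(Y<b[1]); e=[q for q in edges(r[:,m].mean(1),X,lo,hi) if q[1]*sg>0]; return max(e,key=lambda q:abs(q[1])) if e else None
print('jaw front',near((-20,20),20,60,-1))
for b,n in(((21,28),'L'),((-30,-23),'R')): print(n,'face',near(b,109,130,1),'back',near(b,114,135,-1))
r2,X2,Y2=rect(f,f['image'],z=.102,x=(.03,.13)); m=abs(Y2)<8
print('lid',[e for e in edges(r2[:,m].mean(1),X2,35,125) if abs(e[1])>5])
st=manip.state();p=st['tool_pos'];q=st['tool_rot']
print(st['time'],p,st['contact_force'],'r,ang',np.hypot(p[0]-.524,p[1]-.3125),np.arctan2(p[1]-.3125,p[0]-.524),'toolang',2*np.arctan2(q[2],q[1]))
E
python3 m.py
```

```text
jaw front (37.48, -16.6)
L face (112.49, 9.5) back (116.77, -6.3)
R face (112.27, 9.5) back (116.29, -7.4)
lid [(35.31, 5.4), (35.98, 5.3), (42.28, 7.9), (104.71, 5.1), (107.46, -8.4), (114.74, -9.0)]
6.5333 [0.46825844 0.38575287 0.05743979] [0.87618272 1.02758742 0.50890945] r,ang 0.0920494688234209 2.221266790671453 toolang 2.229838517889188
```

The jar is now moving with the jaw (about 2.8 mm) and the pad is still at rest. I'll continue with small steps.

move_arm --increments '[0,-4.8,0,-0.05,0.4,0,-4.8,0,-0.05,0.4,0,-4.8,0,-0.05,0.4,0,-4.8,0,-0.05,0.4,0,0,0,0,0.4]'

```text
time: 6.95
tool_pos: [0.4544, 0.3726, 0.0575]
tool_rot: [0.0, 0.348, 0.937, 0.0]
contact_force: [1.3, 1.4, -0.7]
gripper_width: 0.397
grasp_force: 0.7
```

```bash
python3 m.py
```

```text
jaw front (41.51, -15.4)
L face (115.27, 8.3) back (121.21, -5.9)
R face (115.02, 8.8) back (119.27, -5.3)
lid [(36.01, -17.4), (39.3, 6.6), (46.52, 8.3), (109.73, -5.8), (114.95, -8.9)]
7.0 [0.45437923 0.37254924 0.05747982] [ 0.62461997  0.55107448 -0.02527286] r,ang 0.09193999125939328 2.4298753815878205 toolang 2.429095625432698
```

The pad is pushed back about 2.75 mm, so about 5.25 mm remain (0.27 rad).

move_arm --increments '[0,-4.7,0,-0.05,0.4,0,-4.7,0,-0.05,0.4,0,-4.7,0,-0.05,0.4,0,-4.7,0,-0.05,0.4,0,0,0,0,0.4]'

```text
time: 7.42
tool_pos: [0.4436, 0.3574, 0.0576]
tool_rot: [0.001, 0.253, 0.967, 0.0]
contact_force: [1.4, -0.0, -0.9]
gripper_width: 0.404
grasp_force: 0.7
```

```bash
python3 m.py
```

```text
jaw front (45.01, -14.8)
L face (119.96, 10.1) back (123.77, -13.4)
R face (119.74, 9.8) back (123.48, -12.7)
lid [(38.97, -14.4), (49.05, 5.6), (50.98, 5.9), (114.49, -13.8)]
7.4667 [0.44333436 0.3575253  0.05752649] [0.42327194 1.30441914 0.22472619] r,ang 0.09238085664280227 2.632497067240326 toolang 2.628694059186099
```

The pad is at about 7 mm. One more small step.

move_arm --increments '[0,-2.3,0,-0.025,0.4,0,-2.3,0,-0.025,0.4,0,0,0,0,0.4,0,0,0,0,0.4]'

```text
time: 7.8
tool_pos: [0.4414, 0.3539, 0.0576]
tool_rot: [0.0, 0.229, 0.973, 0.0]
contact_force: [3.0, 1.6, -0.7]
gripper_width: 0.399
grasp_force: 1.6
```

```bash
python3 m.py
```

```text
jaw front (46.24, -14.9)
L face (119.75, 10.1) back (124.75, -11.6)
R face (119.73, 9.8) back (124.0, -10.6)
lid [(40.49, -16.4), (43.82, 6.4), (51.23, 8.0), (114.47, -16.5)]
7.85 [0.44132919 0.35395748 0.05757846] [ 2.97856398  1.88643093 -0.59483438] r,ang 0.0924834303215078 2.676764409558748 toolang 2.67989384168626
```

The pad is at about 7.7 mm, half of its travel. I'll back the finger off the knob, lift away and check.

move_arm --increments '[0,4,0,0,0.4,0,4,0,0,0.4,0,0,10,0,0.4]'

```text
time: 8.1
tool_pos: [0.4454, 0.3621, 0.0488]
tool_rot: [0.001, 0.228, 0.974, 0.001]
contact_force: [0.7, 0.4, 0.1]
gripper_width: 0.4
grasp_force: 0.0
```

That last row went down, because tool z points downward. There was no contact. Lifting now with negative z.

move_arm --increments '[0,0,-10,0,0.4,0,0,-20,0,0.4,0,0,-30,0,0.4,0,0,-30,0,0.4,0,0,-35,0,0.4,0,0,-35,0,0.4,0,0,-30,0,0.4,0,0,0,0,0.4]'

```text
time: 8.77
tool_pos: [0.4468, 0.3626, 0.2462]
tool_rot: [0.004, 0.228, 0.974, 0.004]
contact_force: [0.6, 0.7, 2.0]
gripper_width: 0.402
grasp_force: 0.0
```

move_arm --increments '[0,35,0,0,0.4,0,35,0,0,0.4,35,0,0,0,0.4,35,0,0,0,0.4,35,0,0,0,0.4,35,0,0,0,0.4,0,0,0,0,0.4,0,0,0,0,0.4]'

```text
time: 9.43
tool_pos: [0.3481, 0.486, 0.2367]
tool_rot: [-0.0, 0.226, 0.974, -0.001]
contact_force: [1.0, 0.4, -0.2]
gripper_width: 0.403
grasp_force: 0.0
```

```bash
python3 m.py
python3 - <<'E'
from h import *
s=grab('side');t=cv2.imread('pics/last.png')
a=cv2.resize(t[130:240,250:360],(400,400),interpolation=cv2.INTER_CUBIC)
b=cv2.resize(s['image'][170:270,220:320],(400,400),interpolation=cv2.INTER_CUBIC)
cv2.imwrite('pics/d4.png',np.hstack([a,b]))
E
```

```text
jaw front (46.23, -14.9)
L face (119.75, 10.0) back (124.77, -11.8)
R face (119.73, 9.9) back (124.0, -10.7)
lid [(40.49, -16.3), (43.82, 6.2), (51.01, 8.0), (114.47, -16.7)]
9.4833 [0.34929226 0.48551509 0.23687764] [-0.02637298  0.28563847  0.43971531] r,ang 0.2458800802659935 2.361062268271708 toolang 2.683039020727245
```

View pics/d4.png

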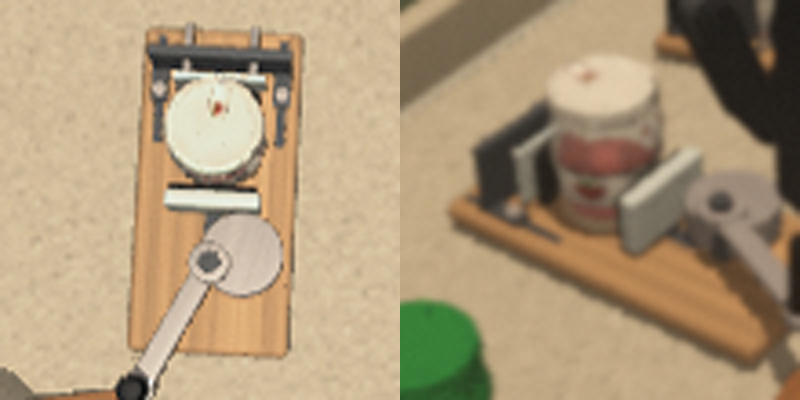

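The jar is pinched between jaw (top crop (212,198)) and pad (220,76). The side view shows air between pad and bracket at (520,170). The gripper is clear, so I'm handing in.

```bash
python3 -c "
from plant import manip
print(manip.job_done())"
```

```text
the job is handed in; nothing more can be done
None
```

The jam jar is clamped with its sprung pad pushed back about 7.7 mm of 16 mm by my camera measurement; the tin's lever was left alone, the gripper has let go and the job is handed in.

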